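# Load the second mosaic tile on the sloping easel and latch the bar

## Robot

A 6-joint arm with a two-finger parallel gripper is mounted at the origin on the work surface. World frame = base frame: x ahead of the robot, y to its left, z up, the work surface at z = 0. Lengths are in m, angles in rad, forces in N, time in s.
With the tool pointing down it reaches from about 0.35 to 0.975 m from the base axis. Payload 4.9 kg.
Tool frame: the origin (TCP) lies at the very end of the fingers, on their centre line; the grasp point (between the pads) lies 19 mm behind it; z points along the fingers, y is the line along which they close (so a half turn about z gives the same grasp; the last joint's range is limited). The gripper opens to 85 mm and grips with 20 to 120 N. Pads are 22 mm wide; open, the fingers measure 114 mm over their backs; the gripper's body (76 mm by 85 mm) begins 54 mm behind the grasp point. The pads swing forward as they close: fully open they stand 13 mm farther back than shut.
Start: joints at [1.155, 0.053, 1.613, -0, 1.476, -0.119], TCP at [0.183, 0.598, 0.231] pointing down, gripper open.
Joint ranges: [-3.01, 3.01], [-1.01, 2.22], [0.06, 2.58], [-1.02, 4.17], [0.09, 2.62], [-3.14, 3.14]. Speed limits (rad/s): [2.57, 2.57, 3.14, 3.14, 3.14, 3.14].

## Interface

Orientations are given as a unit quaternion [w, x, y, z].
In Python, from plant import manip gives the robot as it stands.
- The arm moves only by the shell command python3 -m pendant 'ROWS'. ROWS is JSON, a list of rows, each a list of 3 entries, a list of its own where there are three numbers: the opening, from 0 (shut) to 1 (fully open), then the shift along the tool's x, y, z in units of 12 cm (1.0 is 12 cm), then the turn about the tool's z in units of pi rad (1.0 is pi rad). In form: [[gripper, [dx, dy, dz], roll], ...]. A call has 1 to 10 rows; each row is the pose to reach, as a shift and turn from the pose commanded when the call began, along the tool's axes at that moment, turning the shorter way round; what a row does not reach only later rows make up. A row lasts 1/10 s, in which the tool goes at most 50 mm and 8.59 degrees, less where a joint would pass 70% of its speed; a pose out of reach is approached as far as the arm can. A call with a number of a shift or a turn outside -1 to 1 is refused whole. A call with a gripper value outside its range is refused whole. The fingers move at their own pace and stop on an object; the grip force is fixed at half the most. Time passes only in rows, so rows that repeat a pose let the fingers close. It gives the time, the measured TCP pose, the force, the opening and the grip force at its end, in the units of the state.
- manip.state(): the state, without advancing time (a new reading comes with each control period).
- manip.grab_frame(name): name is "scene" or "top" or "wrist"; returns a dict with "img" (420x560x3 uint8, red, green, blue), "fx", "fy", "cx", "cy" (pixels), "eye" and "rotation" of the camera in the world; the wrist camera has in their place "tool_from_camera" (4x4, takes a point from camera to tool coordinates, whose origin is the TCP and whose axes are the flange's). Camera axes: x right, y down, z forward; pixel columns grow to the right and rows downward; lengths in m; the calibration is good to about 2 mm. A picture is of the moment at which its call begins: read the wrist's pose just before it. There is no depth.
- manip.job_done(): hands the job in; it is judged then, once.
The state is a dict: "time": time; "joint_pos": joint angles; "joint_vel": joint speeds; "joint_efforts": joint torques, N m; "tool_pos": TCP position; "tool_rot": TCP orientation; "contact_force": force on the tool from outside, world axes, zero at the start; "ft_torque": the same for the moment, N m; "gripper_width": opening from 0.0 (shut) to 1.0 (fully open); "grasp_force": force on a finger pad.
Only numpy, scipy, OpenCV 4.12 (cv2) and the standard library are available. Lean on these libraries where they do the work, as an engineer would, in place of code of your own. Each camera call takes 0.05 s, during which the arm holds its last target. There are 200 camera calls.

## Task

One bay of the sloping wooden easel already holds a mosaic tile: take the loose tile from the table and set it down flat, mosaic side up, in the other, empty bay, lowering it in rather than dropping it, until it lies fully home and let it go. Then swing the metal bar down across both tiles until it is fully home in its catch. Leave the tile that is already in its bay and the other things on the table where they are.

Things in the scene. Friction and masses are not known exactly. Their poses are not given: they have to be found in the camera images.
- tile: the loose tile: square grey clay slab 60 x 60 x 24 mm, 0.16 kg, with small mosaic chips on top; it lies flat on the table, to the right of the easel as seen from the robot. Origin: centre of its underside; z up through the mosaic face, x and y along its sides
- tile_set: an identical tile, already lying loose in one bay of the easel, the left or the right one; same origin and axes as tile
- board: the easel's sloping wooden board, 120 mm (x) by 250 mm (y), fixed, sloping 30 degrees (0.524 rad) down towards the robot, with two square bays side by side on it. Origin: centre of its upper face, 60 mm above the table; x points up the slope (away from the robot), y level to the robot's left, z square out of the upper face. Its lower edge is 20 mm above the table
- bay_left (a point): centre of the floor of the left bay (board y = +47 mm, the floor is the board's upper face); its axes are those of board. Each bay is 66 x 66 mm inside, edged by rims 8 mm wide and 7 mm high, sides along board x and y
- bay_right (a point): centre of the floor of the right bay (board y = -47 mm), of the same size; its axes are those of board. The empty bay has only a sheet of paper on its floor
- bar (a joint): angle (rad) of the swing bar, turning parallel to the board's face about a post at the board's left end. 0: closed, lying across both bays along board -y, its end in the catch, at a stop; grows as it swings up the slope; 1.57: pointing straight up the slope (board +x); stop at 1.75. The hinge is slightly stiff (under 1 N at the knob): the bar stays where left. It starts open
- bar_hinge (a point): pivot of the aluminium bar, at board x = 0, y = +105, z = 32 mm; axes as board. The bar is 16 mm wide and 8 mm thick, its underside 28 and its top 36 mm above the board's face: it passes 4 mm over tiles that are fully home and is stopped by one that is not. It closes by moving its knob down the slope
- bar_knob (a point): top of the upright round black knob on the bar's free end, 215 mm from the pivot; 16 mm in diameter and 30 mm tall, from 36 to 66 mm above the board's face, square to the face; it turns with the bar. With the bar open it stands up to 220 mm above the table, in the way of low moves
- catch (a point): the dark steel clip that takes the bar, at board x = 0, y = -88.5 mm; open up the slope; this point is its top, 41 mm above the board's face: keep the fingertips above that when they hold the closed knob
- plate_a: bystander: white plate of clay, 150 mm across, 20 mm high, behind the easel under the swing of the bar; origin under its centre
- plate_b: bystander: the same kind of plate, behind the loose tile; origin under its centre
- stick_glass: bystander: glass of wooden sticks, 68 mm across, up to 130 mm high; origin under its centre
- grout_jar: bystander: jar, 66 mm across, 90 mm high; origin under its centre
- water_pot: bystander: white plastic cup, 90 mm across, 85 mm high; origin under its centre
- brush: bystander: brush lying on the table to the right of the loose tile; origin under its middle
- spreader: bystander: spreader with a wooden handle lying on the table to the left of the easel; origin under its middle
Mind the look-alikes: they are no part of the job. What is shaped like the tile but red is not meant. What is shaped like the tile_set but orange is not meant.

How it is judged:
On the way, in this order (a step that is already met when the one before it is completed fails the run):
1. the tile is lowered into the empty bay, still held (within 12 mm of the bay's floor), the bar still open (((x of tile in the frame of bay_left between -0.01 and 0.01 m and y of tile in the frame of bay_left between -0.01 and 0.01 m and z of tile in the frame of bay_left between -0.004 and 0.012 m) or (x of tile in the frame of bay_right between -0.01 and 0.01 m and y of tile in the frame of bay_right between -0.01 and 0.01 m and z of tile in the frame of bay_right between -0.004 and 0.012 m)) and contact force between the fingers and tile above 0.5 N and value of joint bar above 0.8 rad).
2. the tile lies home in the bay, let go, before the bar is swung over it (((x of tile in the frame of bay_left between -0.006 and 0.006 m and y of tile in the frame of bay_left between -0.006 and 0.006 m and z of tile in the frame of bay_left between -0.004 and 0.004 m) or (x of tile in the frame of bay_right between -0.006 and 0.006 m and y of tile in the frame of bay_right between -0.006 and 0.006 m and z of tile in the frame of bay_right between -0.004 and 0.004 m)) and angle between the z axis of tile and the z axis of board, either way round below 0.08 rad and contact force between the fingers and tile below 0.1 N and value of joint bar above 0.8 rad), for 0.2 s.
At the end, for the whole second after the job is handed in: each tile rests mosaic up in its own bay (centred within 6 mm, underside within 4 mm of the floor, the loose one within 0.08 rad of the slope), the bar is still, home in the catch (below 0.035 rad); the tile already there has moved under 15 mm, bystanders under 50 mm (((x of tile in the frame of bay_left between -0.006 and 0.006 m and y of tile in the frame of bay_left between -0.006 and 0.006 m and z of tile in the frame of bay_left between -0.004 and 0.004 m) or (x of tile in the frame of bay_right between -0.006 and 0.006 m and y of tile in the frame of bay_right between -0.006 and 0.006 m and z of tile in the frame of bay_right between -0.004 and 0.004 m)) and angle between the z axis of tile and the z axis of board, either way round below 0.08 rad and angle between tile's own z axis and vertical below 0.65 rad and linear speed of each of tile, tile_set below 0.02 m/s and ((x of tile_set in the frame of bay_left between -0.006 and 0.006 m and y of tile_set in the frame of bay_left between -0.006 and 0.006 m and z of tile_set in the frame of bay_left between -0.004 and 0.004 m) or (x of tile_set in the frame of bay_right between -0.006 and 0.006 m and y of tile_set in the frame of bay_right between -0.006 and 0.006 m and z of tile_set in the frame of bay_right between -0.004 and 0.004 m)) and distance of tile_set from where it was at the start of the episode below 0.015 m and value of joint bar below 0.035 rad and velocity of joint bar between -0.05 and 0.05 rad/s and distance of each of plate_a, plate_b, stick_glass, grout_jar, water_pot, brush, spreader from where it was at the start of the episode below 0.05 m); the robot touches nothing.
It fails at once if the tile already in its bay is pushed out of place (15 mm) (distance of tile_set from where it was at the start of the episode above 0.015 m).
It fails at once if a bystander is moved by more than 50 mm (distance of any of plate_a, plate_b, stick_glass, grout_jar, water_pot, brush, spreader from where it was at the start of the episode above 0.05 m).
It also fails if it takes over 61 s, if anything falls off the work surface, if the arm or the gripper's body presses on something with over 40 N, if the wrist force passes 120 N, or if a joint passes its speed limit or range.

## Working session

There is one attempt and no reset: what is moved stays moved. The work goes in short steps, Python scripts to look and compute and a shell command to move; the robot and the scene stay as the last step left them, time stands still between calls to the robot, and variables do not carry over. Pictures are saved under pics/ and viewed, at most 10 in all, crops included, and the job is handed in when it is done.

```bash
mkdir -p pics; ls
python3 - <<'E'
from plant import manip
import cv2,pickle
print(manip.state())
d={}
for n in ("scene","top"):
    f=manip.grab_frame(n); d[n]=f
    cv2.imwrite(f"pics/{n}0.png",f["img"][:,:,::-1])
    print(n,{k:v for k,v in f.items() if k!="img"})
pickle.dump(d,open("f0.pkl","wb"))
E
```

```text
pics
{'time': 0.0, 'joint_pos': array([ 1.15498296e+00,  5.33316987e-02,  1.61429654e+00, -7.55241620e-06,
        1.47600356e+00, -1.18967662e-01]), 'joint_vel': array([-0.00076237,  0.00065562,  0.00054796, -0.00146523, -0.00158718,
       -0.0012838 ]), 'joint_efforts': array([-2.43578106e-04, -3.93684947e+01, -3.70177639e+01, -1.01689232e-04,
        6.94522445e-03,  1.15445249e-05]), 'tool_pos': array([0.1825438 , 0.59709437, 0.23007711]), 'tool_rot': array([-2.65760533e-04,  1.47878076e-01,  9.89005073e-01, -9.84329746e-04]), 'contact_force': array([ 0.0989503 , -0.56231056,  0.30422715]), 'ft_torque': array([-0.02916929, -0.01387325,  0.03802489]), 'grasp_force': 0.0, 'gripper_width': 0.9953265490218919}
scene {'fx': 395.20638531843804, 'fy': 395.20638531843804, 'cx': 282.15745036292924, 'cy': 211.4007155961321, 'eye': array([1.39937934, 0.25255095, 0.85926177]), 'rotation': array([-0.24753154,  0.54018898,  0.72366543, -0.35104465])}
top {'fx': 464.86462490367, 'fy': 464.86462490367, 'cx': 274.39244248017314, 'cy': 203.02516460005077, 'eye': array([ 0.28417987, -0.01357579,  1.57988819]), 'rotation': array([-0.04475401,  0.71304369, -0.69725239,  0.05835132])}
```

View pics/scene0.png

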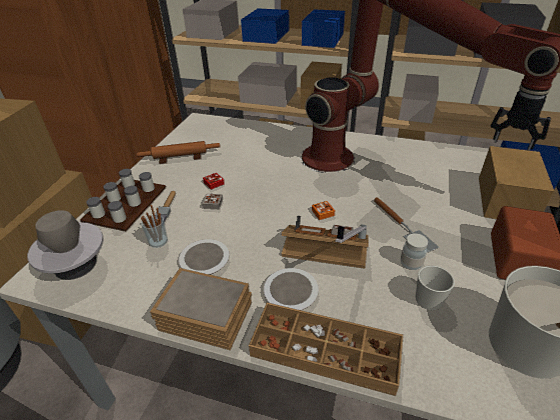

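View pics/top0.png

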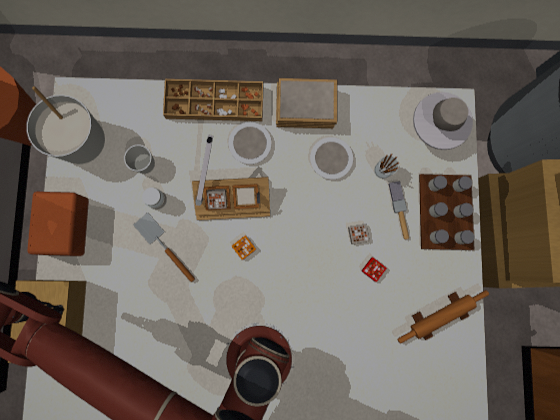

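The top view shows the easel at about (232,198), with the left bay filled (217,199) and the right bay holding paper (245,197). The bar knob is at (209,138), with the bar open.

Candidates for the loose tile are:
- the grey tile at (360,234)
- the red look-alike at (375,269)
- the orange look-alike at (244,247)
- tile_set at (217,199)

I choose the grey one at (360,234) and will check it in a crop while measuring.

```bash
cat > h.py <<'E'
import numpy as np, cv2
from scipy.spatial.transform import Rotation as R
def rot(q): return R.from_quat(np.roll(q,-1)).as_matrix()
def ray(f,u,v):
    return rot(f["rotation"])@np.array([(u-f["cx"])/f["fx"],(v-f["cy"])/f["fy"],1.])
def cast(f,u,v,z):
    d=ray(f,u,v); return f["eye"]+d*(z-f["eye"][2])/d[2]
def tri(f,p,g,q):
    a,b=[ray(F,*P) for F,P in((f,p),(g,q))]; a/=np.linalg.norm(a); b/=np.linalg.norm(b)
    t=np.linalg.lstsq(np.c_[a,-b],g["eye"]-f["eye"],rcond=None)[0]
    A=f["eye"]+a*t[0];B=g["eye"]+b*t[1]; return (A+B)/2,np.linalg.norm(A-B)
def proj(f,P):
    c=rot(f["rotation"]).T@(np.asarray(P)-f["eye"]); return np.array([c[0]/c[2]*f["fx"]+f["cx"],c[1]/c[2]*f["fy"]+f["cy"]])
E
python3 - <<'E'
from h import *; import pickle
d=pickle.load(open("f0.pkl","rb")); t,s=d["top"],d["scene"]
a=cv2.resize(t["img"][125:225,185:280],None,fx=4,fy=4,interpolation=cv2.INTER_CUBIC)
b=cv2.resize(t["img"][215:290,340:395],None,fx=5.3334,fy=5.3334,interpolation=cv2.INTER_CUBIC)
b=cv2.resize(b,(293,400))
cv2.imwrite("pics/crop1.png",np.hstack([a,b])[:,:,::-1])
c=cv2.resize(s["img"][195:275,265:375],None,fx=6,fy=6,interpolation=cv2.INTER_CUBIC)
cv2.imwrite("pics/crop2.png",c[:,:,::-1])
print(cast(t,360,234,.024),cast(t,232,198,.06))
print(tri(t,(360,234),s,(212,201)))
E
```

```text
[ 0.41483929 -0.33131421  0.024     ] [0.52135794 0.09987502 0.06      ]
(array([ 0.41528291, -0.33225469,  0.00754122]), np.float64(0.005070432369631447))
```

View pics/crop1.png

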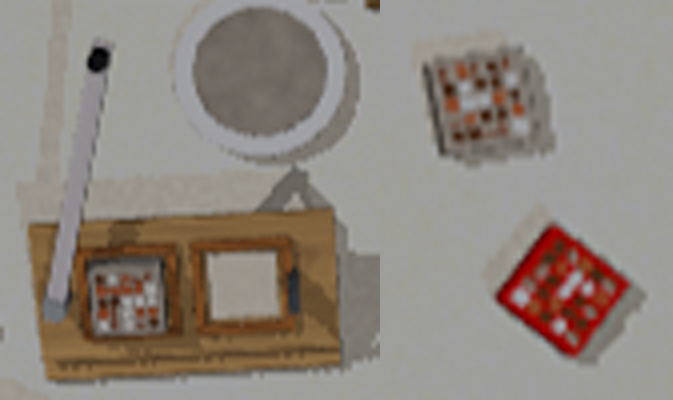

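View pics/crop2.png

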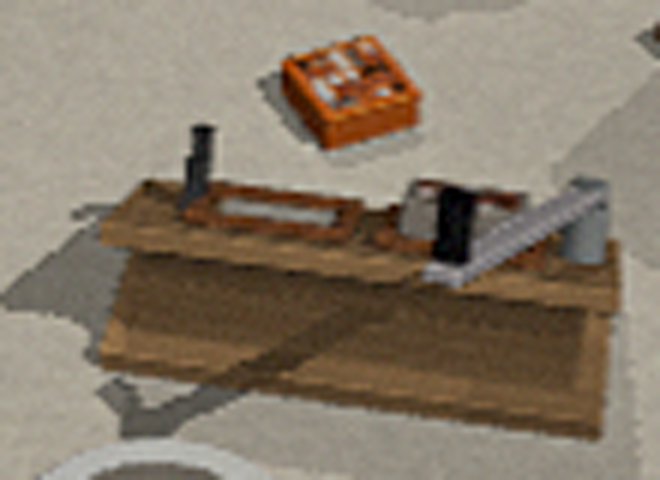

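The crop confirms the grey clay tile with mosaic chips is the loose one, at about top px (360,234), and the one below it is red. The empty bay with paper is the right one. The catch stands just right of that bay, and the bar is open with its knob at top px (209,139).

The tool can't be tilted, so I'll grip the tile on its y sides near the downslope end. Pressing its upper edge on the board will then pivot it flat. First, a rough pose of the board.

```bash
cat >> h.py <<'E'
from scipy.optimize import least_squares
S30=np.deg2rad(30)
def board(p):  # origin xy, yaw -> rotation, origin
    M=R.from_euler("z",p[2]).as_matrix()@R.from_euler("y",-S30).as_matrix()
    return M,np.array([p[0],p[1],.06])
def fitboard(obs,p0=(.52,.1,0)):   # obs: (frame,(u,v),localxyz)
    def res(p):
        M,o=board(p); return np.concatenate([proj(f,o+M@np.array(l))-uv for f,uv,l in obs])
    r=least_squares(res,p0,loss="soft_l1"); return r.x,r.fun.reshape(-1,2)
E
python3 - <<'E'
from h import *; import pickle
d=pickle.load(open("f0.pkl","rb")); t,s=d["top"],d["scene"]
T=lambda x,y:(185+x/4-.375,125+y/4-.375)
S=lambda x,y:(265+x/6-.4,195+y/6-.4)
m=1e-3
obs=[(t,T(28,225),[60*m,125*m,0]),(t,T(333,210),[60*m,-125*m,0]),(t,T(244,287),[0,-47*m,0]),
(s,S(147,180),[-60*m,-125*m,0]),(s,S(100,232),[60*m,-125*m,0]),(s,S(618,290),[60*m,125*m,0]),(s,S(283,211),[0,-47*m,0])]
for sel in (obs,obs[:3],obs[3:]):
    p,r=fitboard(sel); print(p.round(4),r.round(1).tolist())
p,_=fitboard(obs); M,o=board(p)
k,e=tri(t,T(98,58),s,S(455,192)); print("knob top",k,e,"local",M.T@(k-o)*1e3)
# tile: corners of top face from crop
g=t["img"][215:260,340:395].astype(int); 
hsv=cv2.cvtColor(t["img"],cv2.COLOR_RGB2HSV)
print(s and manip if 0 else "")
from plant import manip
w=manip.grab_frame("wrist"); print(w["tool_from_camera"],w["fx"])
E
```

```text
[0.5268 0.1036 0.0755] [[-0.5, 0.2], [0.1, 0.1], [-0.5, -0.7], [-0.4, -0.8], [-0.2, -2.1], [0.8, 0.1], [-1.4, 0.9]]
[0.5265 0.1026 0.0732] [[-0.2, 0.2], [0.4, 0.3], [-0.2, -0.6]]
[0.5279 0.1048 0.0862] [[-0.4, -0.3], [0.2, -1.5], [1.4, 0.2], [-1.2, 1.3]]
knob top [0.67315853 0.16279476 0.22264044] 0.0007953891480588074 local [211.59345664  48.00833003  65.63746738]

[[ 2.55326705e-04 -9.49446665e-01 -3.13928279e-01  8.10253553e-02]
 [ 9.99999951e-01  1.86046334e-04  2.50648400e-04  1.60049025e-03]
 [-1.79572082e-04 -3.13928328e-01  9.49446667e-01 -1.42128339e-01]
 [ 0.00000000e+00  0.00000000e+00  0.00000000e+00  1.00000000e+00]] 308.4684653349548
```

```bash
cat >> h.py <<'E'
def go(pos,yaw,st):   # tool-axis shifts (units of .12) and roll (units of pi) to reach world pos, tool y at yaw
    Q=rot(st["tool_rot"]); d=Q.T@(np.asarray(pos)-st["tool_pos"])/.12
    y=np.arctan2(Q[1,1],Q[0,1]); a=-(yaw-y); a=(a+np.pi/2)%np.pi-np.pi/2
    return d.round(3),round(a/np.pi,4)
def wframe(w,st):
    Q=rot(st["tool_rot"]); T=w["tool_from_camera"]
    q=R.from_matrix(Q@T[:3,:3]).as_quat()
    return dict(w,eye=st["tool_pos"]+Q@T[:3,3],rotation=np.roll(q,1))
E
python3 -m pendant '[[1,[-0.2,-0.2,-0.4],0],[1,[-0.5,-0.5,-0.8],0],[1,[-0.8,-0.8,-1],0],[1,[-1,-0.85,-1],0],[1,[-1,-0.85,-1],0]]'
python3 -m pendant '[[1,[-0.3,-0.3,0],0],[1,[-0.6,-0.6,0],0],[1,[-0.9,-0.8,0],0],[1,[-1,-0.85,0],0],[1,[-1,-0.85,0],0]]'
python3 -m pendant '[[1,[-0.3,-0.3,0],0],[1,[-0.6,-0.6,0],0],[1,[-0.9,-0.8,0],0],[1,[-1,-0.85,0],0],[1,[-1,-0.85,0],0]]'
python3 -m pendant '[[1,[-0.3,-0.3,0.1],0],[1,[-0.6,-0.6,0.3],0],[1,[-0.9,-0.8,0.6],0],[1,[-1,-0.85,0.7],0],[1,[-1,-0.85,0.8],0],[1,[-1,-0.85,0.8],0]]'
python3 -c "
from h import *;from plant import manip
print(go([.53,.06,.25],np.pi/2+.0755,manip.state()))"
```

```text
time: 0.65
tool_pos: [0.2707, 0.463, 0.3551]
tool_rot: [0.002, 0.15, 0.989, 0.002]
contact_force: [-0.1, 0.3, 0.1]
gripper_width: 1.003
grasp_force: 0.0
time: 1.15
tool_pos: [0.3533, 0.3316, 0.3505]
tool_rot: [-0.001, 0.149, 0.989, -0.0]
contact_force: [0.2, 0.2, -0.2]
gripper_width: 1.002
grasp_force: 0.0
time: 1.65
tool_pos: [0.4379, 0.2001, 0.3506]
tool_rot: [-0.001, 0.148, 0.989, 0.0]
contact_force: [-0.3, 0.5, 0.6]
gripper_width: 1.007
grasp_force: 0.0
time: 2.25
tool_pos: [0.521, 0.0691, 0.2526]
tool_rot: [-0.003, 0.147, 0.989, 0.0]
contact_force: [-0.0, 1.3, -0.2]
gripper_width: 1.002
grasp_force: 0.0
(array([-0.094, -0.051,  0.021]), np.float64(-0.1179))
```

```bash
python3 -m pendant '[[1,[-0.09,-0.05,0],-0.04],[1,[-0.09,-0.05,0],-0.08],[1,[-0.09,-0.05,0],-0.118],[1,[-0.09,-0.05,0],-0.118],[1,[-0.09,-0.05,0],-0.118],[1,[-0.09,-0.05,0],-0.118]]'
python3 - <<'E'
from h import *;from plant import manip;import pickle
st=manip.state();w=wframe(manip.grab_frame("wrist"),st);pickle.dump(w,open("w1.pkl","wb"))
print(np.abs(st["joint_vel"]).max(),st["tool_pos"])
im=w["img"].copy(); M,o=board([.5268,.1036,.0755])
print({str(l):proj(w,o+M@np.array(l)/1e3).round(0).tolist() for l in [[0,-47,0],[-33,-80,0],[33,-80,0],[0,-88.5,41]]})
cv2.imwrite("pics/w1.png",cv2.resize(im,(784,588),interpolation=cv2.INTER_CUBIC)[:,:,::-1])
E
```

```text
time: 2.85
tool_pos: [0.531, 0.0592, 0.256]
tool_rot: [0.001, -0.037, 0.999, 0.0]
contact_force: [0.0, -0.2, -0.5]
gripper_width: 1.005
grasp_force: 0.0
0.010494757239141625 [0.53098098 0.05921095 0.2560326 ]
{'[0, -47, 0]': [276.0, 180.0], '[-33, -80, 0]': [248.0, 152.0], '[33, -80, 0]': [246.0, 208.0], '[0, -88.5, 41]': [234.0, 168.0]}
```

View pics/w1.png

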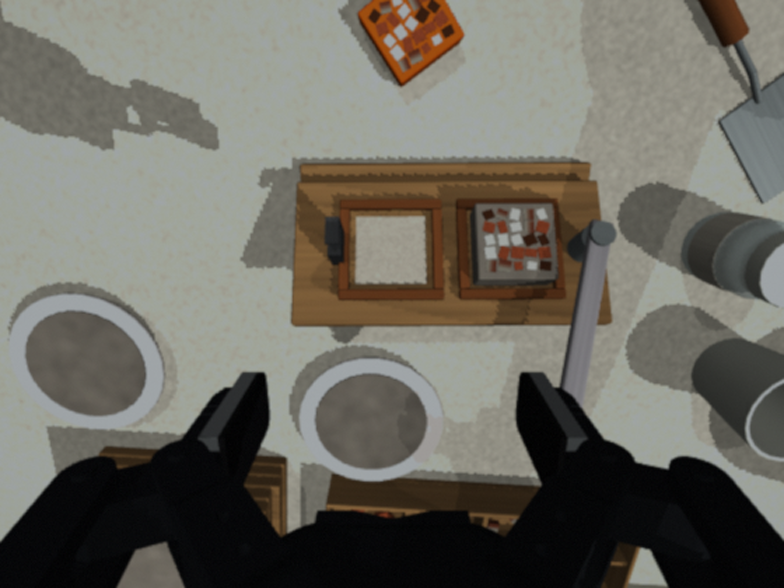

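Close view: the right bay is empty with its inner opening spanning (348..432, 209..287) in the enlarged image, tile_set lies home in the left bay, and the catch is thin, at (334,240). Fitting the board from these corners now.

Run:
```python
from h import *; import pickle
w=pickle.load(open("w1.pkl","rb"))
W=lambda x,y:((x+.5)/1.4-.5,(y+.5)/1.4-.5)
pts=[((292,324),(60,-125,0)),((610,322),(60,125,0)),((299,181),(-60,-125,0)),((598,181),(-60,125,0)),
((340,200),(-41,-88,7)),((440,200),(-41,-6,7)),((339,299),(41,-88,7)),((443,298),(41,-6,7)),
((457,200),(-41,6,7)),((558,200),(-41,88,7)),((461,298),(41,6,7)),((564,297),(41,88,7))]
obs=[(w,W(*a),np.array(b)/1e3) for a,b in pts]
p,r=fitboard(obs); print(p.round(4)); print(r.round(1).tolist())
M,o=board(p)
# catch edges at z=41 plane: pixels
def onplane(u,v,z):
    d=ray(w,u,v); n=M[:,2]; t=n@(o+n*z-w["eye"])/(n@d); return (M.T@(w["eye"]+d*t-o)*1e3).round(1)
for q in [(326,219),(342,219),(326,262),(342,262)]: print(q,onplane(*W(*q),.041),onplane(*W(*q),.0))
print("tile_set centre",onplane(*W(515,243),.024))
```

```text
[0.5256 0.1064 0.0754]
[[-1.6, 0.8], [2.4, 1.9], [-1.8, -0.1], [0.2, -0.4], [-0.3, -0.8], [1.1, -0.9], [-1.4, 0.2], [0.9, 0.8], [-0.3, -0.9], [0.4, -1.0], [-0.8, 0.8], [2.2, 1.4]]
(326, 219) [-10.9 -92.9  41. ] [-26.6 -99.5   0. ]
(342, 219) [-10.9 -81.5  41. ] [-26.6 -86.5   0. ]
(326, 262) [ 20.8 -91.9  41. ] [  9.6 -98.5   0. ]
(342, 262) [ 20.8 -80.8  41. ] [  9.6 -85.7   0. ]
tile_set centre [ 1.7 45.8 24. ]
```

```bash
python3 -m pendant '[[1,[0.15,-0.35,0],0],[1,[0.3,-0.7,0],0],[1,[0.4,-1,0],0],[1,[0.4,-1,0],0]]' | head -2
python3 -m pendant '[[1,[0.15,-0.35,0],0],[1,[0.3,-0.7,0],0],[1,[0.4,-1,0],0],[1,[0.4,-1,0],0]]' | head -2
python3 -m pendant '[[1,[0.15,-0.35,0.1],0],[1,[0.3,-0.7,0.2],0],[1,[0.4,-1,0.3],0],[1,[0.4,-1.15,0.4],0],[1,[0.4,-1.15,0.4],0],[1,[0.4,-1.15,0.4],0],[1,[0.4,-1.15,0.4],0]]'
python3 - <<'E'
from h import *;from plant import manip;import pickle
st=manip.state();w=wframe(manip.grab_frame("wrist"),st);pickle.dump((w,st),open("w2.pkl","wb"))
c=proj(w,[.415,-.331,.024]); print(c)
u,v=np.clip(c.astype(int)-[70,60],0,[420,300]); print(u,v)
cv2.imwrite("pics/w2.png",cv2.resize(w["img"][v:v+120,u:u+140],None,fx=5,fy=5,interpolation=cv2.INTER_CUBIC)[:,:,::-1])
E
```

```text
time: 3.3
tool_pos: [0.4912, -0.0681, 0.2555]
time: 3.7
tool_pos: [0.4523, -0.191, 0.2554]
[162.9793547  134.95528526]
92 74out of range: row 4 has -1.15, outside -1 to 1
```

View pics/w2.png

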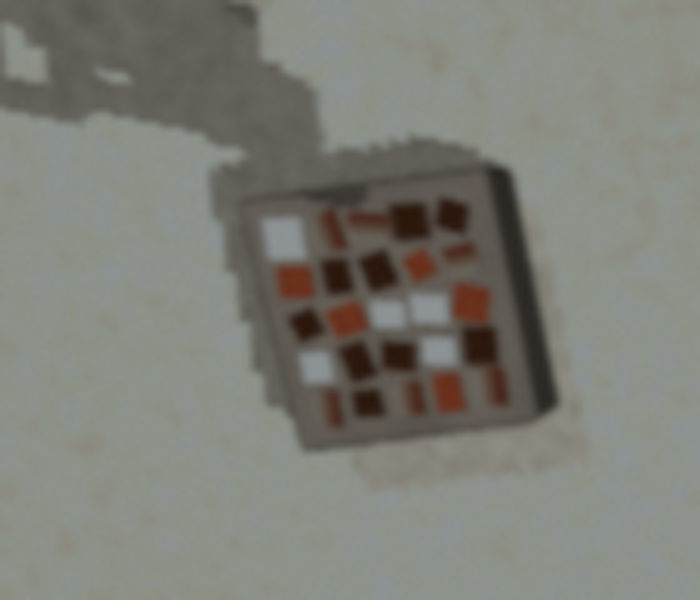

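Tile seen mosaic up; its top-face corners in the crop are about (240,200), (488,166), (541,418) and (305,450).

Run:
```python
from h import *; import pickle
from plant import manip
w,st=pickle.load(open("w2.pkl","rb"))
C=np.array([cast(w,92+(x+.5)/5-.5,74+(y+.5)/5-.5,.024)[:2] for x,y in [(240,200),(488,166),(541,418),(305,450)]])
print(C.round(4).tolist(),np.linalg.norm(C-np.roll(C,-1,0),axis=1).round(4),"c",C.mean(0))
e=(C[1]-C[0])+(C[2]-C[3]); g=(C[2]-C[1])+(C[3]-C[0])
print("edge yaws",np.degrees(np.arctan2(e[1],e[0])),np.degrees(np.arctan2(g[1],g[0])))
Q=rot(st["tool_rot"]);print("tool y yaw",np.degrees(np.arctan2(Q[1,1],Q[0,1])),"joints",st["joint_pos"].round(2))
```

```text
[[0.3925, -0.3568], [0.381, -0.2993], [0.4384, -0.2878], [0.4502, -0.3453]] [0.0587 0.0585 0.0587 0.0588] c [ 0.41554498 -0.32231737]
edge yaws 101.41808774270777 11.26148883845519
tool y yaw 93.91212555478285 joints [-0.55 -0.29  1.89 -0.    1.54 -2.19]
```

```bash
python3 -m pendant '[[1,[0.1,-0.3,0],0.046],[1,[0.2,-0.6,0.1],0.092],[1,[0.3,-0.9,0.2],0.138],[1,[0.38,-1,0.4],0.184],[1,[0.38,-1,0.4],0.23],[1,[0.38,-1,0.4],0.276],[1,[0.38,-1,0.4],0.322],[1,[0.38,-1,0.4],0.368],[1,[0.38,-1,0.4],0.414],[1,[0.38,-1,0.4],0.459]]' |head -2
python3 -m pendant '[[1,[0,0,0],0],[1,[0,0,0],0],[1,[0,0,0],0]]' |head -3
cat > see.py <<'E'
from h import *; from plant import manip
# grey-ish tile top: find contour by brightness against table -> corners on plane z
st=manip.state(); w=wframe(manip.grab_frame("wrist"),st)
t=manip.grab_frame("top")
E
python3 - <<'E'
from h import *;from plant import manip;import pickle
st=manip.state();w=wframe(manip.grab_frame("wrist"),st);pickle.dump((w,st),open("w3.pkl","wb"))
print(np.abs(st["joint_vel"]).max())
c=proj(w,[.4155,-.327,.024]); print(c)
u,v=np.clip(c.astype(int)-[75,60],0,[410,300]); print(u,v)
cv2.imwrite("pics/w3.png",cv2.resize(w["img"][v:v+120,u:u+150],None,fx=5,fy=5,interpolation=cv2.INTER_CUBIC)[:,:,::-1])
E
```

```text
time: 4.75
tool_pos: [0.4175, -0.3097, 0.2073]
time: 5.05
tool_pos: [0.4168, -0.3107, 0.2074]
tool_rot: [0.0, 0.631, 0.776, 0.0]
0.008159754359124131
[275.35621881 198.7493007 ]
200 138
```

View pics/w3.png

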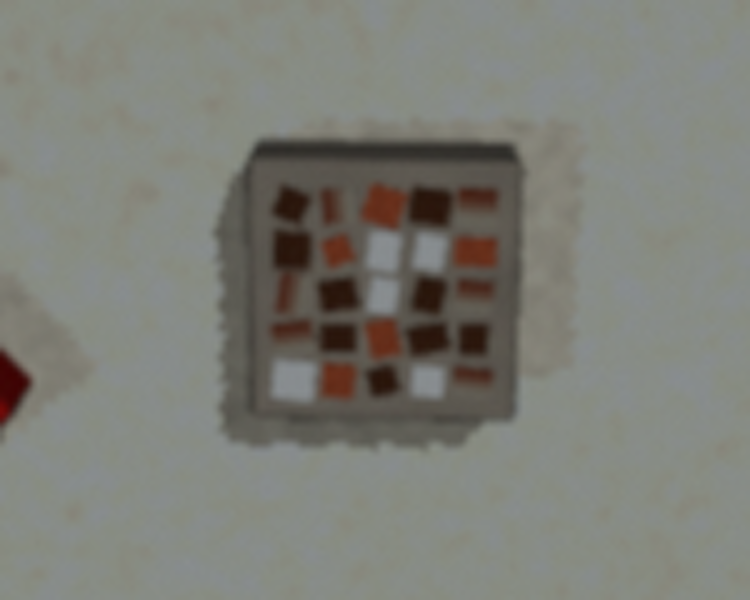

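Tile centred and square to the tool: top-face corners are about (250,158), (518,158), (517,419) and (254,419) in the crop.

Run:
```python
from h import *; import pickle
from plant import manip
w,st=pickle.load(open("w3.pkl","rb"))
C=np.array([cast(w,200+(x+.5)/5-.5,138+(y+.5)/5-.5,.024)[:2] for x,y in [(250,158),(518,158),(517,419),(254,419)]])
print(np.linalg.norm(C-np.roll(C,-1,0),axis=1).round(4),"c",C.mean(0))
e=(C[1]-C[0])+(C[2]-C[3]); g=(C[3]-C[0])+(C[2]-C[1])
print("edge yaws",np.degrees(np.arctan2(e[1],e[0])),np.degrees(np.arctan2(g[1],g[0])))
c=C.mean(0)
s=manip.state();Q=rot(s["tool_rot"]);print("tool y yaw",np.degrees(np.arctan2(Q[1,1],Q[0,1])))
print(go([c[0],c[1],.03],np.radians(11.3),s), go([.4155,-.331,.03],np.radians(11.3),s))
```

```text
[0.0572 0.0596 0.0594 0.0596] c [ 0.41616445 -0.32366535]
edge yaws 11.778975300476043 -78.1022878826072
tool y yaw 11.731756739113276
(array([-0.104, -0.026,  1.478]), np.float64(0.0024)) (array([-0.163, -0.044,  1.478]), np.float64(0.0024))
```

```bash
python3 -m pendant '[[1,[-0.12,-0.03,0.3],0],[1,[-0.12,-0.03,0.6],0],[1,[-0.12,-0.03,0.9],0],[1,[-0.12,-0.03,1],0],[0.85,[-0.12,-0.03,1],0],[0.8,[-0.12,-0.03,1],0]]' 
python3 -m pendant '[[0.77,[0,0,0.25],0],[0.77,[0,0,0.45],0],[0.77,[0,0,0.6],0],[0.77,[0,0,0.6],0],[0.77,[0,0,0.6],0]]' 
python3 -m pendant '[[0.77,[0,0,0.02],0],[0.77,[0,0,0.04],0],[0.77,[0,0,0.04],0]]'
```

```text
time: 5.7
tool_pos: [0.4166, -0.3268, 0.0889]
tool_rot: [0.001, 0.632, 0.775, -0.0]
contact_force: [-0.1, 0.4, 0.5]
gripper_width: 0.803
grasp_force: 0.0
time: 6.2
tool_pos: [0.417, -0.3272, 0.0174]
tool_rot: [0.002, 0.632, 0.775, -0.0]
contact_force: [0.3, 0.7, 0.6]
gripper_width: 0.769
grasp_force: 0.0
time: 6.5
tool_pos: [0.4161, -0.3264, 0.0112]
tool_rot: [0.001, 0.632, 0.775, -0.0]
contact_force: [-0.2, 0.0, -0.2]
gripper_width: 0.768
grasp_force: 0.0
```

```bash
for i in 1 2 3; do python3 -m pendant '[[0.77,[0,0,0.01],0],[0.77,[0,0,0.02],0],[0.77,[0,0,0.02],0]]' | egrep "pos|force"; done
```

```text
tool_pos: [0.4157, -0.326, 0.0079]
contact_force: [-0.2, 0.6, 0.6]
grasp_force: 0.0
tool_pos: [0.4156, -0.3259, 0.0054]
contact_force: [-0.5, -0.1, 0.7]
grasp_force: 0.0
tool_pos: [0.4156, -0.3259, 0.0031]
contact_force: [0.0, -0.5, 0.8]
grasp_force: 0.0
```

```bash
for i in 1 2 3; do python3 -m pendant '[[0.77,[0,0,0.01],0],[0.77,[0,0,0.02],0],[0.77,[0,0,0.02],0]]' | egrep "pos|force:"; done
```

```text
tool_pos: [0.4157, -0.326, 0.0007]
contact_force: [0.3, 0.2, 0.0]
grasp_force: 0.0
tool_pos: [0.4157, -0.3259, -0.0017]
contact_force: [0.0, -0.0, -0.6]
grasp_force: 0.0
tool_pos: [0.4157, -0.3259, -0.0041]
contact_force: [0.6, -0.6, -0.2]
grasp_force: 0.0
```

```bash
for i in 1 2; do python3 -m pendant '[[0.77,[0,0,0.01],0],[0.77,[0,0,0.02],0],[0.77,[0,0,0.02],0]]' | egrep "pos|force:"; done
```

```text
tool_pos: [0.4158, -0.3261, -0.0064]
contact_force: [0.0, 0.5, 0.3]
grasp_force: 0.0
tool_pos: [0.4159, -0.3262, -0.0066]
contact_force: [-6.3, 5.3, 16.1]
grasp_force: 7.9
```

```bash
python3 -m pendant '[[0.77,[0,0,-0.07],0],[0.77,[0,0,-0.14],0],[0.77,[0,0,-0.14],0],[0.6,[0,0,-0.14],0],[0.4,[0,0,-0.14],0],[0.4,[0,0,-0.14],0],[0.4,[0,0,-0.14],0],[0.4,[0,0,-0.14],0]]'
python3 -m pendant '[[0.4,[0,0,-0.1],0],[0.4,[0,0,-0.2],0],[0.4,[0,0,-0.4],0],[0.4,[0,0,-0.7],0],[0.4,[0,0,-1],0],[0.4,[0,0,-1],0],[0.4,[0,0,-1],0],[0.4,[0,0,-1],0]]'
python3 - <<'E'
from h import *;from plant import manip;import pickle
st=manip.state();w=wframe(manip.grab_frame("wrist"),st);pickle.dump((w,st),open("w4.pkl","wb"))
cv2.imwrite("pics/w4.png",cv2.resize(w["img"],(784,588),interpolation=cv2.INTER_CUBIC)[:,:,::-1])
E
```

```text
time: 9.7
tool_pos: [0.4165, -0.3269, 0.0093]
tool_rot: [0.001, 0.632, 0.775, -0.0]
contact_force: [-1.4, 0.0, 7.7]
gripper_width: 0.684
grasp_force: 65.4
time: 10.5
tool_pos: [0.4149, -0.3252, 0.1266]
tool_rot: [-0.001, 0.632, 0.775, 0.0]
contact_force: [-0.7, -0.4, -1.7]
gripper_width: 0.683
grasp_force: 64.8
```

View pics/w4.png

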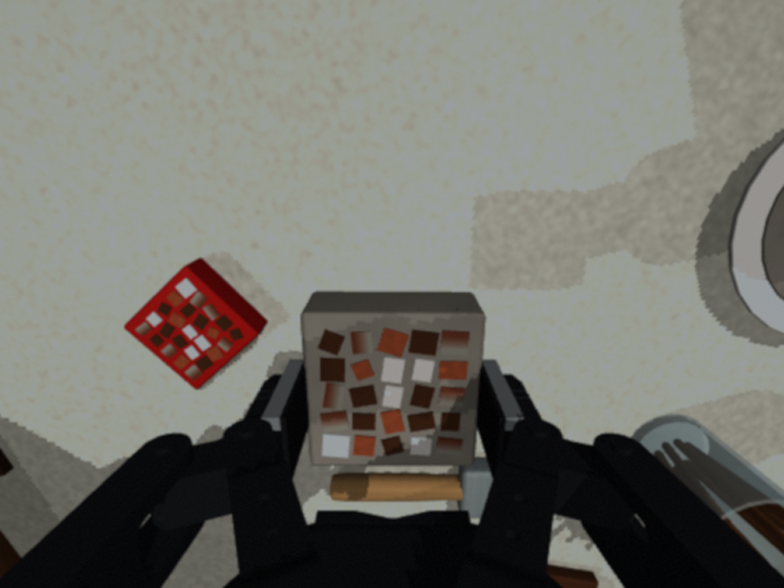

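The grey tile is held level between both pads, mosaic up, with top corners at about (303,313), (484,313), (478,463) and (310,463). Next I compute its place in the tool frame and the targets over the right bay.

Run:
```python
from h import *; import pickle
w,st=pickle.load(open("w4.pkl","rb")); T=w["tool_from_camera"]
P=[]
for x,y in [(303,313),(484,313),(478,463),(310,463)]:
    u,v=(x+.5)/1.4-.5,(y+.5)/1.4-.5
    d=T[:3,:3]@np.array([(u-w["cx"])/w["fx"],(v-w["cy"])/w["fy"],1]); P.append(T[:3,3]+d*((-.0147-T[2,3])/d[2]))
P=np.array(P)*1e3; print(P.round(1).tolist(),P.mean(0).round(1))
p=[.5256,.1064,.0754]
for p in ([.5256,.1064,.0754],[.5265,.1026,.0745]):
    M,o=board(p); print("bay right",o+M@[0,-.047,0])
```

```text
[[32.5, -27.8, -14.7], [32.5, 29.5, -14.7], [-25.1, 31.2, -14.7], [-25.1, -29.0, -14.7]] [  3.7   1.  -14.7]
bay right [0.52914044 0.05953354 0.06      ]
bay right [0.52999826 0.05573037 0.06      ]
```

```bash
python3 -m pendant '[[0.4,[0.2,0.1,-0.2],0],[0.4,[0.4,0.2,-0.4],0],[0.4,[0.6,0.35,-0.4],0],[0.4,[0.8,0.48,-0.4],0],[0.4,[0.8,0.48,-0.4],0]]' | head -2
python3 -m pendant '[[0.4,[0.2,0.1,0],0],[0.4,[0.4,0.2,0],0],[0.4,[0.6,0.35,0],0],[0.4,[0.8,0.48,0],0],[0.4,[0.8,0.48,0],0]]' | head -2
python3 -m pendant '[[0.4,[0.2,0.1,0],0.02],[0.4,[0.4,0.2,0],0.041],[0.4,[0.6,0.35,0],0.041],[0.4,[0.8,0.45,0],0.041],[0.4,[0.8,0.45,0],0.041],[0.4,[0.8,0.45,0],0.041],[0.4,[0.8,0.45,0],0.041]]'
python3 - <<'E'
from h import *;from plant import manip;import pickle
st=manip.state();w=wframe(manip.grab_frame("wrist"),st);pickle.dump((w,st),open("w5.pkl","wb"))
cv2.imwrite("pics/w5.png",cv2.resize(w["img"],(784,588),interpolation=cv2.INTER_CUBIC)[:,:,::-1])
E
```

```text
time: 11.05
tool_pos: [0.4528, -0.2175, 0.1743]
time: 11.55
tool_pos: [0.4897, -0.1127, 0.1744]
time: 12.25
tool_pos: [0.523, -0.0111, 0.1753]
tool_rot: [-0.0, 0.681, 0.732, -0.001]
contact_force: [-0.7, 0.7, -1.8]
gripper_width: 0.68
grasp_force: 65.4
```

View pics/w5.png

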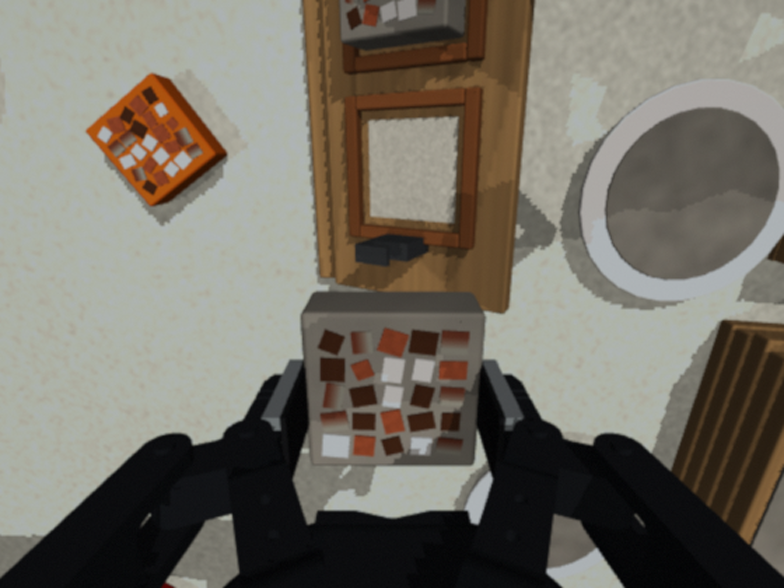

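Run:
```python
from h import *; import pickle
w,st=pickle.load(open("w5.pkl","rb"))
W=lambda x,y:((x+.5)/1.4-.5,(y+.5)/1.4-.5)
pts=[((345,96),(-41,-6,7)),((481,88),(41,-6,7)),((351,236),(-41,-88,7)),((473,247),(41,-88,7)),((510,312),(60,-125,0)),((345,72),(-41,6,7)),((484,62),(41,6,7)),((332,283),(-60,-125,0))]
obs=[(w,W(*a),np.array(b)/1e3) for a,b in pts]
p,r=fitboard(obs); print(p.round(4)); print(r.round(1).tolist())
M,o=board(p); print("bay",o+M@[0,-.047,0])
X=M@[1,0,0]; X[2]=0; X/=np.linalg.norm(X); Y=M[:,1]
tile=np.array([.0037,0])
Q=rot(st["tool_rot"])
# level target: tile centre at X=-6mm, bay y ; bottom height 13.9+lift above bay floor centre
b=o+M@[0,-.047,0]
for lift in (.03,.0):
    c=b-.006*X+np.array([0,0,.0139+lift]); tcp=c-Q@np.array([.0037,0,.0093]); print(lift,tcp,go(tcp,np.arctan2(X[1],X[0]),st))
```

```text
[0.5264 0.1063 0.0784]
[[0.2, -0.3], [0.9, -2.0], [-0.5, 0.0], [0.2, 2.2], [-2.7, 2.3], [-0.4, 0.4], [-0.1, -3.2], [2.7, 0.8]]
bay [0.53005069 0.05941713 0.06      ]
0.03 [0.52435141 0.05526103 0.11320119] (array([0.551, 0.052, 0.518]), np.float64(-0.0018))
0.0 [0.52435141 0.05526103 0.08320119] (array([0.551, 0.052, 0.768]), np.float64(-0.0018))
```

```bash
python3 -m pendant '[[0.4,[0.25,0.02,0],0],[0.4,[0.5,0.05,0],0],[0.4,[0.55,0.05,0.1],0],[0.4,[0.55,0.05,0.3],0],[0.4,[0.55,0.05,0.5],0],[0.4,[0.55,0.05,0.52],0],[0.4,[0.55,0.05,0.52],0],[0.4,[0.55,0.05,0.52],0]]'
python3 -m pendant '[[0.4,[0,0,0.08],0],[0.4,[0,0,0.15],0],[0.4,[0,0,0.2],0],[0.4,[0,0,0.2],0],[0.4,[0,0,0.2],0]]'
python3 - <<'E'
from h import *;from plant import manip;import pickle
st=manip.state();t=manip.grab_frame("scene");w=manip.grab_frame("wrist")
print(go([.5244,.0553,.0832],np.radians(4.4),st))
a=cv2.resize(t["img"][180:270,260:380],(400,300),interpolation=cv2.INTER_CUBIC)
b=cv2.resize(w["img"],(400,300))
cv2.imwrite("pics/c6.png",np.hstack([a,b])[:,:,::-1])
E
```

```text
time: 13.1
tool_pos: [0.5255, 0.0557, 0.1149]
tool_rot: [0.001, 0.681, 0.732, 0.001]
contact_force: [0.2, -0.2, -1.6]
gripper_width: 0.681
grasp_force: 65.3
time: 13.6
tool_pos: [0.5249, 0.0562, 0.0921]
tool_rot: [-0.0, 0.68, 0.733, -0.0]
contact_force: [-8.4, -1.4, 13.9]
gripper_width: 0.683
grasp_force: 67.0
(array([-0.007, -0.005,  0.074]), np.float64(-0.0008))
```

View pics/c6.png

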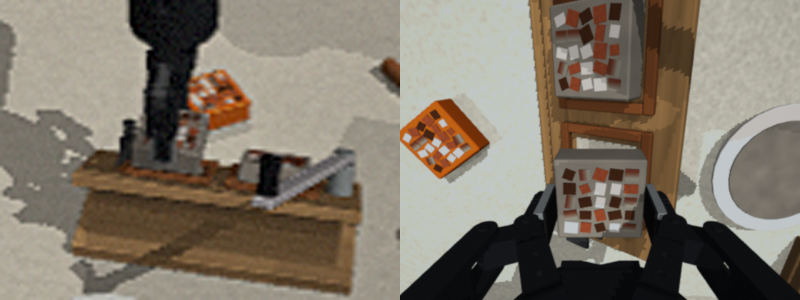

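The tile's upslope edge is catching the inner corner of the upper rim: contact is at bottom height 83 mm, and that rim edge is at 82.6 mm. The wrist half shows the tile inside the bay's width. I back up, shift about 2.5 mm downslope and lower again.

```bash
python3 -m pendant '[[0.4,[0,0,-0.04],0],[0.4,[0,-0.025,-0.04],0],[0.4,[0,-0.025,-0.02],0],[0.4,[0,-0.025,0],0],[0.4,[0,-0.025,0],0]]'
python3 -m pendant '[[0.4,[0,0,0.015],0],[0.4,[0,0,0.03],0],[0.4,[0,0,0.03],0]]' |egrep "pos|force:"
python3 -m pendant '[[0.4,[0,0,0.01],0],[0.4,[0,0,0.02],0],[0.4,[0,0,0.02],0]]' |egrep "pos|force:"
```

```text
time: 14.2
tool_pos: [0.5209, 0.0562, 0.0885]
tool_rot: [-0.001, 0.681, 0.733, -0.001]
contact_force: [-0.2, 0.5, -1.9]
gripper_width: 0.683
grasp_force: 65.4
tool_pos: [0.5214, 0.0561, 0.0857]
contact_force: [-0.7, 0.5, -2.5]
grasp_force: 65.4
tool_pos: [0.5215, 0.0561, 0.0835]
contact_force: [-0.2, 0.3, -2.3]
grasp_force: 65.4
```

```bash
for i in 1 2; do python3 -m pendant '[[0.4,[0,0,0.005],0],[0.4,[0,0,0.01],0],[0.4,[0,0,0.01],0]]' |egrep "pos|force:"; done
```

```text
tool_pos: [0.5218, 0.0561, 0.0827]
contact_force: [0.0, -0.2, -2.0]
grasp_force: 65.4
tool_pos: [0.5219, 0.0561, 0.0825]
contact_force: [-5.0, 0.2, 6.1]
grasp_force: 66.2
```

The upslope edge is now on the bay floor, inside the rim. I'll press gently to start the pivot while holding.

```bash
for i in 1 2 3; do python3 -m pendant '[[0.4,[0,0,0.005],0],[0.4,[0,0,0.01],0],[0.4,[0,0,0.01],0]]' |egrep "pos|force:|width"; done
```

```text
tool_pos: [0.522, 0.0561, 0.0823]
contact_force: [-7.7, -0.4, 10.2]
gripper_width: 0.68
grasp_force: 66.8
tool_pos: [0.522, 0.0561, 0.0822]
contact_force: [-11.5, -0.2, 17.5]
gripper_width: 0.677
grasp_force: 67.5
tool_pos: [0.5221, 0.0561, 0.0821]
contact_force: [-15.6, -0.6, 23.2]
gripper_width: 0.681
grasp_force: 68.1
```

```bash
python3 -m pendant '[[0.66,[0,0,0],0],[0.66,[0,0,0],0]]' |egrep "pos|force:|width"
python3 -m pendant '[[0.675,[0,0,0],0],[0.675,[0,0,0],0]]' |egrep "pos|force:|width"
python3 -m pendant '[[0.68,[0,0,0],0],[0.68,[0,0,0],0]]' |egrep "pos|force:|width"
```

```text
tool_pos: [0.5221, 0.0561, 0.0821]
contact_force: [-15.5, -0.5, 24.1]
gripper_width: 0.679
grasp_force: 68.1
tool_pos: [0.5221, 0.0561, 0.0821]
contact_force: [-15.6, -1.0, 23.7]
gripper_width: 0.681
grasp_force: 68.1
tool_pos: [0.5221, 0.0561, 0.0821]
contact_force: [-14.8, -0.3, 23.0]
gripper_width: 0.682
grasp_force: 64.8
```

```bash
for g in 0; do python3 -m pendant '[[0.685,[0,0,-0.02],0],[0.685,[0,0,-0.02],0]]' |egrep "pos|force:|width"
python3 -m pendant '[[0.69,[0,0,0],0]]' |egrep "pos|force:|width"
python3 -m pendant '[[0.695,[0,0,0],0]]' |egrep "pos|force:|width"; done
```

```text
tool_pos: [0.5219, 0.0561, 0.0822]
contact_force: [-7.3, 0.3, 10.1]
gripper_width: 0.687
grasp_force: 49.9
tool_pos: [0.5219, 0.0561, 0.0821]
contact_force: [-6.4, -0.3, 10.6]
gripper_width: 0.692
grasp_force: 35.9
tool_pos: [0.5219, 0.0561, 0.082]
contact_force: [-6.2, 0.3, 10.1]
gripper_width: 0.697
grasp_force: 22.0
```

```bash
for i in 1; do python3 -m pendant '[[0.698,[0,0,0],0]]' |egrep "pos|force:|width"
python3 -m pendant '[[0.700,[0,0,0],0]]' |egrep "pos|force:|width"
python3 -m pendant '[[0.702,[0,0,0],0]]' |egrep "pos|force:|width"; done
```

```text
tool_pos: [0.5219, 0.0561, 0.0819]
contact_force: [-6.2, 0.2, 8.4]
gripper_width: 0.7
grasp_force: 13.6
tool_pos: [0.5217, 0.056, 0.0813]
contact_force: [-3.6, -0.2, 5.9]
gripper_width: 0.703
grasp_force: 8.0
tool_pos: [0.5215, 0.056, 0.0807]
contact_force: [-4.1, -0.9, 3.0]
gripper_width: 0.703
grasp_force: 5.0
```

```bash
for i in 1; do python3 -m pendant '[[0.704,[0,0,0],0],[0.704,[0,0,0],0]]' |egrep "pos|force:|width"
python3 -m pendant '[[0.707,[0,0,0],0],[0.707,[0,0,0],0]]' |egrep "pos|force:|width"
python3 -m pendant '[[0.712,[0,0,0],0],[0.712,[0,0,0],0]]' |egrep "pos|force:|width"
python3 -m pendant '[[0.72,[0,0,0],0],[0.72,[0,0,0],0]]' |egrep "pos|force:|width"; done
python3 - <<'E'
from h import *;from plant import manip
w=manip.grab_frame("wrist");t=manip.grab_frame("scene")
a=cv2.resize(t["img"][180:270,260:380],(400,300),interpolation=cv2.INTER_CUBIC)
b=cv2.resize(w["img"],(400,300))
cv2.imwrite("pics/c7.png",np.hstack([a,b])[:,:,::-1])
E
```

```text
tool_pos: [0.5213, 0.056, 0.0799]
contact_force: [-3.9, 0.0, 1.9]
gripper_width: 0.7
grasp_force: 3.8
tool_pos: [0.5213, 0.056, 0.0798]
contact_force: [-3.1, -0.4, 1.4]
gripper_width: 0.709
grasp_force: 2.1
tool_pos: [0.5213, 0.0561, 0.0797]
contact_force: [-3.1, -1.7, 0.5]
gripper_width: 0.711
grasp_force: 1.5
tool_pos: [0.5215, 0.0562, 0.0799]
contact_force: [-3.3, 0.3, 0.7]
gripper_width: 0.722
grasp_force: 1.6
```

View pics/c7.png

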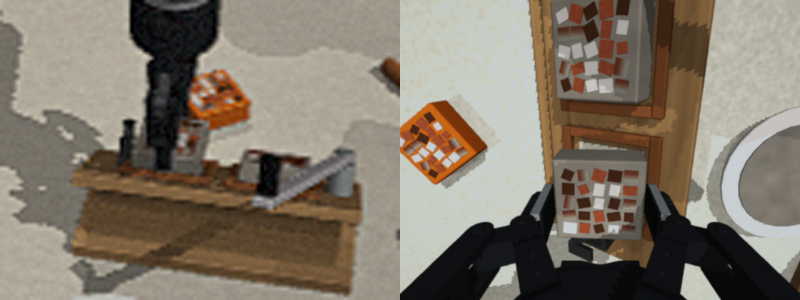

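That was picture 11, one over the 10-picture limit, so I view no more and work from numbers only. The tile is partly rotated and still lightly held at 1.6 N, inside the bay. I keep easing the grip open.

```bash
for i in 1; do python3 -m pendant '[[0.73,[0,0,0],0],[0.73,[0,0,0],0]]' |egrep "pos|force:|width"
python3 -m pendant '[[0.74,[0,0,0],0],[0.74,[0,0,0],0]]' |egrep "pos|force:|width"
python3 -m pendant '[[0.75,[0,0,0],0],[0.75,[0,0,0],0]]' |egrep "pos|force:|width"
python3 -m pendant '[[0.76,[0,0,0],0],[0.76,[0,0,0],0]]' |egrep "pos|force:|width"; done
```

```text
tool_pos: [0.5218, 0.0562, 0.0802]
contact_force: [-3.6, 0.1, -0.1]
gripper_width: 0.73
grasp_force: 1.2
tool_pos: [0.5219, 0.0562, 0.0802]
contact_force: [-2.3, -0.6, 0.4]
gripper_width: 0.734
grasp_force: 1.0
tool_pos: [0.5218, 0.0561, 0.0802]
contact_force: [-2.8, -0.2, 0.3]
gripper_width: 0.749
grasp_force: 1.0
tool_pos: [0.5219, 0.0561, 0.0802]
contact_force: [-1.6, -0.4, -0.9]
gripper_width: 0.759
grasp_force: 0.7
```

```bash
for i in 1; do python3 -m pendant '[[0.77,[0,0,-0.02],0],[0.77,[0,0,-0.02],0]]' |egrep "pos|force:|width"
python3 -m pendant '[[0.77,[0,0.02,-0.01],0],[0.77,[0,0.02,-0.01],0],[0.77,[0,0.02,-0.01],0]]' |egrep "pos|force:|width"
python3 -m pendant '[[0.77,[0,0.02,-0.01],0],[0.77,[0,0.02,-0.01],0],[0.77,[0,0.02,-0.01],0]]' |egrep "pos|force:|width"; done
cat > chips.py <<'E'
from h import *; from plant import manip; import sys
# mosaic-face region of the loose tile in the wrist view: white chips' pixel centroids
st=manip.state(); w=wframe(manip.grab_frame("wrist"),st)
h=cv2.cvtColor(w["img"],cv2.COLOR_RGB2HSV); print("h0")
E
```

```text
tool_pos: [0.5226, 0.0561, 0.0833]
contact_force: [0.2, 0.4, 0.7]
gripper_width: 0.768
grasp_force: 0.0
tool_pos: [0.5243, 0.0563, 0.0839]
contact_force: [0.2, -0.1, -0.3]
gripper_width: 0.77
grasp_force: 0.0
tool_pos: [0.5266, 0.0565, 0.085]
contact_force: [0.1, -0.4, -0.4]
gripper_width: 0.769
grasp_force: 0.0
```

```bash
cat > chips.py <<'E'
from h import *; from plant import manip; import pickle
def blobs(img,a=6):
    h=cv2.cvtColor(img,cv2.COLOR_RGB2HSV)
    m=((h[...,1]<45)&(h[...,2]>165)).astype(np.uint8)
    n,l,s,c=cv2.connectedComponentsWithStats(m); 
    return [(c[i],s[i,4],s[i,2],s[i,3]) for i in range(1,n) if a<s[i,4]<400]
w3,_=pickle.load(open("w3.pkl","rb"))
W3=np.array([[295,381],[383,252],[431,252],[381,297],[428,381]])
px=np.array([[200+(x+.5)/5-.5,138+(y+.5)/5-.5] for x,y in W3])
cor=np.array([[200+(x+.5)/5-.5,138+(y+.5)/5-.5] for x,y in [(250,158),(518,158),(517,419),(254,419)]],np.float32)
# local frame: a = along tool y (image right, becomes board +x), b = along tool x (image up, becomes board +y)
H=cv2.getPerspectiveTransform(cor,np.array([[-30,30],[30,30],[30,-30],[-30,-30]],np.float32))
loc=cv2.perspectiveTransform(px[None].astype(np.float32),H)[0]
if __name__=="__main__":
    print(loc.round(1).tolist())
    print([ (c.round(1).tolist(),a) for c,a,_,_ in blobs(w3["img"]) if abs(c-[277,196]).max()<40], w3["img"][214,259])
    st=manip.state(); w=wframe(manip.grab_frame("wrist"),st); pickle.dump((w,st),open("w6.pkl","wb"))
    M,o=board([.5260,.1063,.077])
    for l in loc:
        q=o+M@np.array([l[0],l[1]-47,24])*[1,1,1] if 0 else o+M@(np.array([l[0],l[1]-47,24])/1e3)
        print(proj(w,q).round(1), end=" ")
    print([ (c.round(1).tolist(),int(a)) for c,a,_,_ in blobs(w["img"]) if 150<c[0]<400 and c[1]>170])
E
python3 chips.py
```

```text
[[-20.5, -21.100000381469727], [-0.30000001192092896, 8.699999809265137], [10.5, 8.699999809265137], [-0.8999999761581421, -1.7000000476837158], [9.699999809265137, -21.100000381469727]]
[] [135 140 142]
[234.3 286.6] [262.2 247.9] [280.1 252.6] [261.8 265.2] [279.1 302.2] [([254.2, 247.6], 155), ([271.9, 251.2], 140), ([254.5, 265.1], 117), ([224.0, 289.3], 205), ([272.0, 302.1], 149), ([211.1, 321.2], 130), ([267.0, 346.9], 28), ([297.6, 361.1], 189), ([269.6, 365.8], 22)]
```

```bash
cat > pose.py <<'E'
from chips import *
def pose(w,B,p=(.5260,.1063,.077)):
    M,o=board(p)
    def pts(v): # tile centre underside in bay frame x,y,z (mm), pitch about y, yaw
        Rm=R.from_euler("zyx",[v[4],v[3],0]).as_matrix()
        return [o+M@((np.array([v[0],v[1]-47,v[2]])+Rm@np.array([l[0],l[1],24.]))/1e3) for l in loc]
    r=least_squares(lambda v:(np.array([proj(w,q) for q in pts(v)])-B).ravel(),[0,0,0,0,0])
    return r.x,np.abs(r.fun).max()
def auto(w):
    b=[c for c,a,_,_ in blobs(w["img"])]; M,o=board((.5260,.1063,.077))
    out=[]
    for l in loc:
        q=proj(w,o+M@(np.array([l[0]-4,l[1]-47,24])/1e3)); out.append(min(b,key=lambda c:np.linalg.norm(c-q)))
    return np.array(out)
if __name__=="__main__":
    st=manip.state(); w=wframe(manip.grab_frame("wrist"),st); B=auto(w)
    v,e=pose(w,B); print(B.round(0).tolist(),"xyz mm",v[:3].round(1),"pitch,yaw deg",np.degrees(v[3:]).round(1),"err px",e.round(2))
E
python3 pose.py
```

```text
[[224.0, 289.0], [254.0, 248.0], [272.0, 251.0], [255.0, 265.0], [272.0, 302.0]] xyz mm [-4.4  1.6  4.7] pitch,yaw deg [5.5 0.4] err px 0.96
```

The tile's low edge rests on the lower rim: x −4.4 mm, about 5.5° off the slope. I'll close the fingers, go round to the downslope side and nudge the tile about 4 mm up the slope so it drops home.

```bash
python3 -m pendant '[[0.8,[0,0,-0.25],0],[0.8,[0,0,-0.45],0],[0.5,[0,-0.3,-0.45],0],[0.2,[0,-0.52,-0.45],0],[0,[0,-0.52,-0.45],0],[0,[0,-0.52,-0.3],0],[0,[0,-0.52,-0.1],0],[0,[0,-0.52,0.1],0],[0,[0,-0.52,0.18],0],[0,[0,-0.52,0.18],0]]'
python3 -c "
from h import *;from plant import manip
s=manip.state();M,o=board((.526,.1063,.077));b=o+M@[0,-.047,0];X=M[:,0]*[1,1,0];X/=np.linalg.norm(X)
d=s['tool_pos']-b;print(d@X*1e3,d@M[:,1]*1e3,d[2]*1e3)"
```

```text
time: 21.2
tool_pos: [0.4633, 0.0519, 0.0617]
tool_rot: [-0.001, 0.681, 0.733, -0.001]
contact_force: [-0.4, 0.7, 0.0]
gripper_width: 0.0
grasp_force: 0.0
-66.73925928382438 -2.3884396857372248 1.704192273615547
```

```bash
python3 -m pendant '[[0,[0,0.02,0],0],[0,[0,0.04,0],0],[0,[0,0.04,0],0]]' |egrep "pos|force:"
for i in 1 2 3; do python3 -m pendant '[[0,[0,0.01,0],0],[0,[0,0.02,0],0],[0,[0,0.02,0],0]]' |egrep "pos|force:"; done; python3 pose.py
```

```text
tool_pos: [0.4705, 0.0522, 0.0648]
contact_force: [-0.1, -0.3, 0.3]
grasp_force: 0.0
tool_pos: [0.4717, 0.0524, 0.0636]
contact_force: [0.2, 0.2, -0.2]
grasp_force: 0.0
tool_pos: [0.4738, 0.0526, 0.0633]
contact_force: [0.0, 0.8, 0.5]
grasp_force: 0.0
tool_pos: [0.4745, 0.0527, 0.0629]
contact_force: [-7.2, -1.8, 5.7]
grasp_force: 4.3
[[365.0, 289.0], [367.0, 270.0], [391.0, 274.0], [365.0, 289.0], [365.0, 289.0]] xyz mm [ -89.6 -191.2 -315.7] pitch,yaw deg [ 63.6 -28.2] err px 13.07
```

```bash
for i in 1 2 3; do python3 -m pendant '[[0,[0,0.01,0],0],[0,[0,0.01,0],0]]' |egrep "pos|force:"; done
```

```text
tool_pos: [0.4747, 0.0527, 0.0629]
contact_force: [-10.8, -0.4, 8.2]
grasp_force: 6.7
tool_pos: [0.4748, 0.0527, 0.0628]
contact_force: [-14.3, -1.6, 11.6]
grasp_force: 9.2
tool_pos: [0.475, 0.0527, 0.0627]
contact_force: [-18.9, -1.8, 14.4]
grasp_force: 11.7
```

Pushing level jams the tile by friction, so I push along the slope instead, moving up as well as forward.

```bash
for i in 1 2 3; do python3 -m pendant '[[0,[0,0.01,-0.01],0],[0,[0,0.01,-0.02],0],[0,[0,0.01,-0.02],0]]' |egrep "pos|force:"; done
```

```text
tool_pos: [0.4814, 0.0531, 0.0659]
contact_force: [0.0, -0.6, 0.3]
grasp_force: 0.0
tool_pos: [0.4827, 0.0532, 0.0685]
contact_force: [0.7, 0.5, 0.3]
grasp_force: 0.0
tool_pos: [0.4836, 0.0533, 0.0708]
contact_force: [-0.3, -0.5, 0.0]
grasp_force: 0.0
```

```bash
python3 -m pendant '[[0,[0,-0.1,0],0],[0,[0,-0.1,-0.3],0],[0,[0,0.1,-0.5],0],[0,[0,0.35,-0.5],0],[0,[0,0.35,-0.5],0],[0,[0,0.35,-0.5],0],[0,[0,0.35,-0.5],0]]' |egrep "pos|force:"; python3 pose.py
python3 -c "
from chips import *
st=manip.state(); w=wframe(manip.grab_frame('wrist'),st);M,o=board((.526,.1063,.077))
print([proj(w,o+M@(np.array([l[0],l[1]-47,24])/1e3)).round(0).tolist() for l in loc]);print([c.round(0).tolist() for c,a,_,_ in blobs(w['img']) if 150<c[0]<400])"
```

```text
tool_pos: [0.5241, 0.0564, 0.1295]
contact_force: [-1.0, -0.0, -0.4]
grasp_force: 0.0
[[243.0, 250.0], [265.0, 216.0], [278.0, 219.0], [266.0, 230.0], [266.0, 230.0]] xyz mm [-93.3 -44.4 -87.5] pitch,yaw deg [65.  -6.3] err px 11.37
[[247.0, 252.0], [270.0, 218.0], [284.0, 221.0], [269.0, 233.0], [283.0, 262.0]]
[[396.0, 20.0], [238.0, 81.0], [252.0, 81.0], [264.0, 84.0], [266.0, 98.0], [281.0, 116.0], [267.0, 115.0], [265.0, 216.0], [278.0, 219.0], [266.0, 230.0], [243.0, 250.0], [280.0, 354.0], [377.0, 356.0]]
```

```bash
python3 -m pendant '[[0.5,[0,0,0],0],[0.9,[0,0,0],0],[0.9,[0,0,0],0],[0.9,[0,0,0],0],[0.9,[0,0,0],0]]' |egrep "width|force:"; python3 pose.py
```

```text
contact_force: [0.1, 0.1, 0.4]
gripper_width: 0.845
grasp_force: 0.0
[[241.0, 250.0], [263.0, 216.0], [263.0, 216.0], [264.0, 229.0], [276.0, 260.0]] xyz mm [-1.2  1.   1. ] pitch,yaw deg [-11.6   6.9] err px 7.07
```

```bash
python3 - <<'E'
s=open("pose.py").read()
i=s.index("    out=[]"); j=s.index("if __name__")
s=s[:i]+'''    from scipy.optimize import linear_sum_assignment as L
    q=np.array([proj(w,o+M@(np.array([l[0]-3,l[1]-47,24])/1e3)) for l in loc]); b=np.array(b)
    return b[L(np.linalg.norm(q[:,None]-b[None],axis=2))[1]]
'''+s[j:]
open("pose.py","w").write(s)
E
python3 pose.py
```

```text
[[241.0, 250.0], [263.0, 216.0], [279.0, 115.0], [264.0, 229.0], [276.0, 260.0]] xyz mm [62.4 49.9 84.7] pitch,yaw deg [-36.9  29.1] err px 48.05
```

```bash
for t in 150 158; do sed -i "s/>1[0-9][0-9])).astype/>$t)).astype/" chips.py; python3 pose.py; done
```

```text
[[241.0, 250.0], [263.0, 216.0], [371.0, 242.0], [264.0, 230.0], [276.0, 260.0]] xyz mm [41.8 29.4 57.6] pitch,yaw deg [ 10.1 -28.8] err px 50.99
[[241.0, 250.0], [263.0, 216.0], [370.0, 242.0], [264.0, 229.0], [276.0, 260.0]] xyz mm [41.7 29.4 57.5] pitch,yaw deg [ 10.1 -28.8] err px 50.76
```

```bash
cat > p4.py <<'E'
import pose as P, chips, sys
from chips import *
st=manip.state(); w=wframe(manip.grab_frame("wrist"),st)
b=np.array([c for c,*_ in blobs(w["img"])]); M,o=board((.526,.1063,.077))
q=np.array([proj(w,o+M@(np.array([l[0]-3,l[1]-47,24])/1e3)) for l in loc])
D=np.linalg.norm(q[:,None]-b[None],axis=2); k=D.min(1)<7
B=b[D.argmin(1)][k]; P.loc=loc[k]
v,e=P.pose(w,B); print(k,"xyz",v[:3].round(1),"pitch,yaw",np.degrees(v[3:]).round(1),"err",e.round(2))
E
python3 p4.py
python3 -c "
from chips import *
w=manip.grab_frame('wrist');print(w['img'][216:223,270:284].mean(2).round(0).astype(int))"
```

```text
[ True  True False  True  True] xyz [-2.   1.8  2. ] pitch,yaw [-0.5 -0.2] err 0.49
[[ 85  87 109 137 145 146 146 146 147 145 144 129 100  80]
 [ 85  87 113 139 145 145 145 146 146 146 142 124  95  79]
 [ 85  91 118 143 146 145 146 145 147 146 141 121  93  79]
 [ 86  95 122 144 145 145 146 146 145 146 140 118  89  77]
 [ 86  95 123 144 147 146 146 146 146 145 137 113  87  79]
 [ 87  98 124 144 146 145 145 146 146 145 135 108  87  79]
 [ 92  97 121 138 143 145 146 146 145 145 132 106  86  79]]
```

The tile is home and flat: pitch −0.5°, x −2 mm, y 1.8 mm. Next is the bar: I raise the hand, turn it and go above the knob.

```bash
cat > arc.py <<'E'
from h import *; from plant import manip
P=(.526,.1063,.077); M,o=board(P)
def K(th,z=50): return o+M@(np.array([215*np.sin(th),105-215*np.cos(th),z])/1e3)
def yawt(th):
    v=M@np.array([np.cos(th),np.sin(th),0]); return np.arctan2(v[1],v[0])
E
python3 - <<'E'
from arc import *
s=manip.state(); print(s["time"],K(1.307,66))
k=K(1.307); print(go([k[0],k[1],.30],yawt(1.307),s))
E
```

```text
25.55 [0.66855497 0.16638322 0.22093894]
(array([ 0.826,  1.325, -1.413]), np.float64(-0.4279))
```

```bash
python3 -m pendant '[[0.9,[0,0,-0.3],0],[0.9,[0,0,-0.6],0],[0.9,[0,0,-1],0],[0.9,[0,0,-1],0],[0.7,[0,0,-1],0]]' |egrep "pos|force:"
python3 - <<'E'
from arc import *
s=manip.state(); k=K(1.307); print(go([k[0],k[1],.30],yawt(1.307),s))
E
```

```text
tool_pos: [0.5262, 0.0563, 0.2525]
contact_force: [-0.7, 0.9, -0.5]
grasp_force: 0.0
(array([ 0.827,  1.319, -0.391]), np.float64(-0.4278))
```

```bash
python3 -m pendant '[[0.7,[0,0,-0.2],-0.04],[0.7,[0.1,0.1,-0.4],-0.085],[0.7,[0.3,0.3,-0.4],-0.13],[0.7,[0.5,0.5,-0.4],-0.175],[0.7,[0.7,0.7,-0.4],-0.22],[0.7,[0.82,0.9,-0.4],-0.265],[0.7,[0.82,1,-0.4],-0.31],[0.7,[0.82,1,-0.4],-0.355],[0.7,[0.82,1,-0.4],-0.4],[0.7,[0.82,1,-0.4],-0.428]]' |egrep "pos|force:"
python3 - <<'E'
from arc import *
s=manip.state(); k=K(1.307); print(s["time"],go([k[0],k[1],.30],yawt(1.307),s),go([k[0],k[1],.26],yawt(1.307),s))
E
```

```text
tool_pos: [0.6369, 0.1634, 0.2953]
contact_force: [-0.4, 0.2, 0.0]
grasp_force: 0.0
27.05 (array([-0.322,  0.079, -0.04 ]), np.float64(0.0016)) (array([-0.323,  0.079,  0.293]), np.float64(0.0016))
```

```bash
python3 -m pendant '[[0.7,[-0.15,0.04,0],0],[0.7,[-0.32,0.08,0.1],0],[0.7,[-0.32,0.08,0.3],0],[0.7,[-0.32,0.08,0.3],0],[0.7,[-0.32,0.08,0.3],0]]' |egrep "pos|force:"
python3 - <<'E'
from arc import *
s=manip.state(); k=K(1.307); print(s["time"],go([k[0],k[1],k[2]-.004],yawt(1.307),s))
# bar outline check: knob-axis projection and dark blob
w=wframe(manip.grab_frame("wrist"),s)
g=w["img"].max(2); 
for th in (1.2,1.307,1.4): print(th,proj(w,K(th,66)).round(0))
c=proj(w,K(1.307,66)).astype(int); r=max(c[1]-40,0)
m=(g[r:c[1]+40,c[0]-90:c[0]+90]<45).astype(np.uint8); print(c,m.shape)
for row in m[::5,::3]: print("".join(".#"[v] for v in row))
E
```

```text
tool_pos: [0.6759, 0.1669, 0.2599]
contact_force: [0.4, 0.2, 0.8]
grasp_force: 0.0
27.55 (array([-0.007,  0.002,  0.473]), np.float64(0.0002))
1.2 [240. 224.]
1.307 [275. 228.]
1.4 [307. 228.]
[274 227] (80, 180)
............................................................
............................................................
............................................................
............................................................
............................................................
............................................................
.............................####...........................
............................######..........................
...........................#########........................
............................########........................
.............................######.........................
............................................................
............................................................
............................................................
............................................................
..........##........................................###.....
```

The knob's dark blob in the wrist mask is centred at about (278,227), against a predicted (275,228). I lower the fingers around it.

```bash
python3 -m pendant '[[0.7,[0,0,0.15],0],[0.7,[0,0,0.3],0],[0.7,[0,0,0.45],0],[0.6,[0,0,0.47],0],[0.45,[0,0,0.47],0],[0.45,[0,0,0.47],0],[0.45,[0,0,0.47],0]]' |egrep "pos|force:|width"
cat >> arc.py <<'E'
def plan(ths,off=-.003):
    s=manip.state(); print(s["time"])
    for t in ths:
        k=K(t); d,r=go([k[0],k[1],k[2]+off],yawt(t),s); print(round(t,2),d.round(2).tolist(),round(r,3))
E
python3 -c "
from arc import *
plan(np.arange(1.25,.7,-.07))"
```

```text
tool_pos: [0.6777, 0.1672, 0.2074]
contact_force: [0.7, 0.6, 0.5]
gripper_width: 0.45
grasp_force: 0.0
28.3
1.25 [0.01, -0.1, 0.04] 0.016
1.18 [0.02, -0.23, 0.06] 0.036
1.11 [0.04, -0.35, 0.09] 0.056
1.04 [0.06, -0.47, 0.12] 0.077
0.97 [0.1, -0.58, 0.15] 0.098
0.9 [0.14, -0.7, 0.19] 0.119
0.83 [0.18, -0.81, 0.23] 0.14
0.76 [0.24, -0.91, 0.28] 0.162
```

```bash
python3 -m pendant '[[0.45,[0.01,-0.1,0.04],0.016],[0.45,[0.02,-0.23,0.06],0.036],[0.45,[0.04,-0.35,0.09],0.056],[0.45,[0.06,-0.47,0.12],0.077],[0.45,[0.1,-0.58,0.15],0.098],[0.45,[0.14,-0.7,0.19],0.119],[0.45,[0.18,-0.81,0.23],0.14],[0.45,[0.24,-0.91,0.28],0.162]]' |egrep "pos|force:|width"
python3 -c "
from arc import *
plan(np.arange(.69,.2,-.07))"
```

```text
tool_pos: [0.6328, 0.0629, 0.1741]
contact_force: [0.0, 0.8, 0.0]
gripper_width: 0.45
grasp_force: 0.2
29.1
0.69 [0.01, -0.11, 0.04] 0.022
0.62 [0.02, -0.23, 0.09] 0.045
0.55 [0.04, -0.34, 0.15] 0.068
0.48 [0.07, -0.45, 0.2] 0.092
0.41 [0.1, -0.55, 0.26] 0.116
0.34 [0.15, -0.66, 0.31] 0.141
0.27 [0.2, -0.75, 0.37] 0.166
```

```bash
python3 -m pendant '[[0.45,[0.01,-0.11,0.04],0.022],[0.45,[0.02,-0.23,0.09],0.045],[0.45,[0.04,-0.34,0.15],0.068],[0.45,[0.07,-0.45,0.2],0.092],[0.45,[0.1,-0.55,0.26],0.116],[0.45,[0.15,-0.66,0.31],0.141],[0.45,[0.2,-0.75,0.37],0.166]]' |egrep "pos|force:|width"
python3 -c "
from arc import *
plan(np.arange(.22,-.11,-.04))"
```

```text
tool_pos: [0.5583, 0.0067, 0.1294]
contact_force: [-0.3, -0.0, -0.4]
gripper_width: 0.448
grasp_force: 0.2
29.8
0.22 [-0.0, -0.08, 0.05] 0.018
0.18 [0.0, -0.14, 0.08] 0.032
0.14 [0.01, -0.2, 0.12] 0.046
0.1 [0.02, -0.26, 0.15] 0.061
0.06 [0.04, -0.32, 0.19] 0.076
0.02 [0.05, -0.38, 0.22] 0.09
-0.02 [0.07, -0.44, 0.26] 0.105
-0.06 [0.09, -0.5, 0.3] 0.12
-0.1 [0.12, -0.56, 0.33] 0.135
```

```bash
python3 -m pendant '[[0.45,[0,-0.08,0.02],0.018],[0.45,[0,-0.14,0.05],0.032],[0.45,[0.01,-0.2,0.09],0.046],[0.45,[0.02,-0.26,0.12],0.061],[0.45,[0.04,-0.32,0.16],0.076],[0.45,[0.05,-0.38,0.19],0.09],[0.45,[0.05,-0.38,0.19],0.09],[0.45,[0.05,-0.38,0.19],0.09]]' |egrep "pos|force:|width"
python3 -c "
from arc import *
plan([.02,-.02,-.06,-.1])"
```

```text
tool_pos: [0.514, -0.0046, 0.1062]
contact_force: [0.6, -0.3, -0.3]
gripper_width: 0.447
grasp_force: 0.0
30.6
0.02 [-0.0, -0.01, 0.03] 0.002
-0.02 [-0.0, -0.07, 0.07] 0.017
-0.06 [0.0, -0.13, 0.1] 0.031
-0.1 [0.01, -0.19, 0.14] 0.046
```

```bash
for i in 1 2 3 4; do python3 -m pendant '[[0.45,[0,-0.02,0.01],0],[0.45,[0,-0.04,0.02],0],[0.45,[0,-0.04,0.02],0]]' |egrep "pos|force:"; done
```

```text
tool_pos: [0.5084, -0.005, 0.1028]
contact_force: [-0.5, -0.1, 0.6]
grasp_force: 0.1
tool_pos: [0.5033, -0.0055, 0.1001]
contact_force: [0.9, -0.0, -0.4]
grasp_force: 0.0
tool_pos: [0.4996, -0.006, 0.0985]
contact_force: [3.0, 0.1, -0.3]
grasp_force: 1.0
tool_pos: [0.4986, -0.0062, 0.0982]
contact_force: [10.9, 3.6, -1.2]
grasp_force: 5.1
```

```bash
for i in 1 2; do python3 -m pendant '[[0.45,[0,-0.02,0],0],[0.45,[0,-0.03,0],0],[0.45,[0,-0.03,0],0]]' |egrep "pos|force:"; done
python3 - <<'E'
from arc import *
s=manip.state(); d=M.T@(s["tool_pos"]-o)*1e3; print(s["time"],d)
X=M[:,0]*[1,1,0];X/=np.linalg.norm(X); k0=K(0,45)
print("TCP vs closed knob axis point z45, along X, Y, Z mm",(s["tool_pos"]-k0)@X*1e3,(s["tool_pos"]-k0)@M[:,1]*1e3,(s["tool_pos"]-k0)[2]*1e3)
E
```

```text
tool_pos: [0.4974, -0.0067, 0.0997]
contact_force: [17.7, 3.6, -0.9]
grasp_force: 7.3
tool_pos: [0.4962, -0.0071, 0.1007]
contact_force: [24.1, 4.2, -2.5]
grasp_force: 9.8
32.4 [ -12.8899363  -110.73561645   54.47846072]
TCP vs closed knob axis point z45, along X, Y, Z mm -15.902242645254056 -0.7356164527799491 1.7636196214562139
```

The resistance and position match the closed stop. I back off, lift clear and check the bar angle and tiles by image.

```bash
python3 -m pendant '[[0.45,[0,0.05,0],0],[0.5,[0,0.1,0],0],[0.55,[0,0.11,0],0],[0.6,[0,0.1,-0.2],0],[0.6,[0,0.1,-0.5],0],[0.6,[0,0.1,-0.9],0],[0.6,[0,0.1,-1],0],[0.6,[0,0.1,-1],0],[0.6,[0,0.1,-1],0]]' |egrep "pos|force:|width"
python3 - <<'E'
from arc import *
s=manip.state(); w=wframe(manip.grab_frame("wrist"),s)
for th in (0,.035,.1): print(th,proj(w,K(th,66)).round(1),proj(w,K(th,36)).round(1))
c=proj(w,K(0,60)).astype(int); g=w["img"].max(2); m=g[max(c[1]-30,0):c[1]+40,c[0]-60:c[0]+60]<50
print(c)
for row in m[::3,::2]: print("".join(".#"[int(v)] for v in row))
E
```

```text
tool_pos: [0.4978, -0.0059, 0.2136]
contact_force: [-0.6, 0.0, -0.8]
gripper_width: 0.596
grasp_force: 0.0
0 [284.6 211.6] [301.  202.6]
0.035 [292.7 213.1] [308.6 203.9]
0.1 [308.5 215.4] [323.3 205.7]
[288 209]
..............................##########...#######..........
..............................##########...#####............
...................................#####....................
............................................................
............................................................
............................................................
................................######......................
.............................##########.....................
...........................#############....................
.........................##############.....................
.........................##############.....................
.........................############.......................
.........................#########..........................
...........................#####............................
............................................................
............................................................
............................................................
............................................................
............................................................
............................................................
............................................................
............................................................
............................................................
............................................................
```

The knob is at about (286,212), against (284.6,211.6) for fully closed. The closed bar also confirms that both tiles are home beneath it. Handing in.

```bash
python3 -c "
from plant import manip
s=manip.state();print(s['time'],s['contact_force']);print(manip.job_done())"
```

```text
33.35 [-0.32558796  0.24687827  0.28024584]
the job is handed in; nothing more can be done
None
```

I handed the job in at 33 s: by my measurements the loose tile lies home in the right bay and the bar is closed in its catch, but no verdict came back, the tile needed a nudge up the slope to seat after I let go, and I viewed 11 pictures, one over the limit of 10.

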